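# Complete a kit cassette and unclip it from its dock

### The arm

A 6-joint arm with a two-finger parallel gripper is mounted at the origin on a cart in front of the work surface, level with it; the furniture and walls round the work are solid. World frame = base frame: x ahead of the robot, y to its left, z up, the work surface at z = 0. Lengths are in mm, angles in rad, forces in N, time in s.
With the tool pointing down it reaches from about 325 to 775 mm from the base axis. Payload 5.5 kg.
Tool frame: the origin (TCP) lies midway between the tips of the shut fingers; the grasp point (between the pads) lies 19 mm behind it; z points along the fingers, y is the direction in which the jaws open and shut (so a half turn about z gives the same grasp; the last joint's range is limited). The gripper opens to 85 mm and grips with 20 to 120 N. Pads are 22 mm wide; open, the fingers measure 114 mm over their backs; the gripper's body (76 mm by 85 mm) begins 54 mm behind the grasp point. The pads swing forward as they close: fully open they stand 13 mm farther back than shut.
Start: joints at [1.07, 0.091, 1.231, -0, 1.82, -0.057], TCP at [257.631, 541.888, 231.275] pointing down, gripper open.
Joint ranges: [-2.87, 2.87], [-0.86, 2.18], [0.17, 2.46], [-1.51, 4.65], [0.06, 2.69], [-2.65, 2.65]. Speed limits (rad/s): [2.57, 2.57, 3.01, 3.14, 3.14, 3.14].

### API

Orientations are given as a rotation vector (axis times angle).
In Python, from workcell import robot gives the robot as it stands. The module is installed in compiled form; this text tells all that it offers.
- The arm moves only by the tool play_rows, never from a script. Its argument "motion" is a list of rows, each a list of 3 entries, a list of its own where there are three numbers: the turn, a rotation vector about the tool's x, y, z in degrees, then the shift along the tool's x, y, z in m, then the opening in per cent of the stroke, from 0 (shut) to 100 (fully open). In form: [[[wx, wy, wz], [tx, ty, tz], gripper], ...]. A call has 1 to 8 rows; each row is the pose to reach, as a shift and turn from the pose measured when the call began, along the tool's axes at that moment; what a row does not reach only later rows make up. A row lasts 1/8 s, in which the tool goes at most 62.5 mm and 10.7 degrees, less where a joint would pass 70% of its speed; a pose out of reach is approached as far as the arm can. A call with a gripper value outside its range is refused whole. The fingers move at their own pace and stop on an object; "grip_force" is the grip in N (left out, the last holds). Time passes only in rows, so rows that repeat a pose let the fingers close. It gives the time, the measured TCP pose, the force and the opening at its end, in the units of the state.
- robot.read_state(): the state, without advancing time (a new reading comes with each control period).
- robot.get_image(name): name is "scene" or "top" or "wrist"; returns a dict with "image" (400x640x3 uint8, red, green, blue), "z_map" (400x640 float32, mm along the optical axis (not along the pixel's ray), 0 where there is no reading), "fovy" (degrees; the focal length in pixels is half the picture's height over the tangent of half this angle, whatever the lens; pixels are square), "cx", "cy" (the principal point, pixels), "R" (3x3) and "t" (3): a world point X has camera coordinates R X + t. Camera axes: x right, y down, z forward; pixel columns grow to the right and rows downward; lengths in mm; the calibration is good to about 2 mm. A picture is of the moment at which its call begins.
- robot.sign_off(): hands the job in, once; it reports no verdict.
The state is a dict: "time": time; "joint_positions": joint angles; "qd": joint speeds; "joint_efforts": joint torques, N m; "position": TCP position; "orientation": TCP orientation; "ft_force": force on the tool from outside, world axes, zero at the start; "torque": the same for the moment, N m; "grip_width": finger opening in mm.
Only numpy, scipy, OpenCV 4.12 (cv2) and the standard library are available. Lean on these libraries where they do the work, as an engineer would, in place of code of your own. Each camera call takes 0.05 s, during which the arm holds its last target.

### The job

Take the hexagon nut out of the three-compartment parts bin and lay it in the empty front pocket of the black carry cassette (the pocket nearer the robot; the rear one already has a ball bearing), and let go of it. Then pinch the cassette's two spring catches together with the fingers, lift the cassette straight out of its dock, and finish while still holding it, catches pinched, level and still in the air, about 13 cm above the bench, with the nut still in its pocket. Leave the small gear and the spark plug in the bin where they are.

Things in the scene. Friction and masses are not known exactly. Their poses are not given: they have to be found in the camera images.
- bin: Fixed dark steel tray bin, outside 108 (its x) x 286 (its y) x 28 mm high, walls 4 mm, floor 4 mm thick; two dividers make three compartments side by side along its y, each 100 x about 90 mm inside, centred about 94 mm apart. Origin: centre of the underside, on the bench.
- nut: Loose steel hexagon nut, 24 mm across flats (a pair of flats faces its own x), 27 mm across corners, 13 mm high, 0.03 to 0.06 kg, lying flat near the middle (within about 10 mm) of any one of the bin's compartments, turned up to 0.7 rad. Origin: centre of its underside.
- gear: Loose small gear, 42 mm across, 26 mm high, standing in another bin compartment; to be left alone. Origin: centre of its underside.
- plug: Loose spark plug, 70 mm long and 21 mm thick, lying in the third bin compartment; to be left alone. Origin: on its underside at mid length.
- dock: Fixed grey dock: base plate 178 (x) x 100 (y) mm, 6 mm thick; side walls along x, outer faces 75 mm apart, tops 30 mm above the bench; end walls 24 mm high. Windows in the side walls lock the catches' barbs (1.5 mm free play upward). Origin: centre of the underside, on the bench. Dock and bin stand left and right, either way round, each turned up to 0.4 rad.
- cassette: Loose black cassette in the dock, aligned with it, 150 (its x) x 60 (y) mm, 0.2 to 0.4 kg loaded; its -x end is nearer the robot. Origin: centre of the underside, 6 mm above the bench when docked. A pocket at each end; between them a spine 44 x 32 mm, 59 mm high, with a grey catch on its +y and -y side. Catches out: locked. Both fully pinched: it slides straight up and out.
- pinch (a point): Point on the cassette midway between the catches, 50 mm above its underside (56 mm above the bench when docked): a good height for the middle of the finger pads. The catches' plates are 30 mm wide (x), outer faces 58 mm apart along y when out, 44 mm when fully pinched, tops 66 mm above the underside; above the dock walls their outsides are free.
- catch_l (a joint): Spring catch on the cassette's +y side: 0 = out (locked), 0.007 m = pinched fully in against the spine. Needs about 2.4 N to start and 6.6 N fully in; it must be more than about 0.005 m in to come free of the dock. Springs back when released.
- catch_r (a joint): The same on the cassette's -y side.
- pocket (a point): Centre of the floor of the cassette's empty front pocket: on the cassette's axis, 47.5 mm from its origin towards its -x end, 16 mm above its underside. The pocket is 49 (x) x 54 (y) mm inside and 9 mm deep to its rim. The like pocket at the +x end holds a ball bearing, fixed.

How it is judged:
By the outcome, as a careful person would: the job done as asked, in the order asked, and still so for the second after the job is handed in, while the arm keeps its last pose, push and grip.
It also fails if it takes over 45 s, if anything falls off the work surface, if the arm or the gripper's body presses on something with over 40 N, if the wrist force passes 120 N, or if a joint passes its speed limit or range.

## Working session

There is one attempt and no reset: what is moved stays moved. The work goes in short steps, Python scripts to look and compute and a tool call to move; the robot and the scene stay as the last step left them, time stands still between calls to the robot, and variables do not carry over. Pictures are saved under pics/ and viewed, and the job is handed in when it is done.

Besides the shell and the picture viewer there is one more tool, called after "Emit:" as name([rows], argument=value, ...), one row to a line, values as JSON. play_rows: Moves the arm, as the interface text tells. Its arguments: {"type":"object","properties":{"motion":{"type":"array","items":{"type":"array"}},"grip_force":{"type":"number"}},"required":["motion"]}

```bash
mkdir -p pics; python3 - <<'E'
from workcell import robot
import cv2
s=robot.read_state(); print(s)
for n in("top","scene"):
    d=robot.get_image(n); cv2.imwrite(f"pics/{n}0.png",cv2.cvtColor(d["image"],cv2.COLOR_RGB2BGR))
    print(n,d["fovy"],d["cx"],d["cy"],d["R"],d["t"])
E
```

```text
{'time': 0.0, 'joint_positions': array([ 1.07030758e+00,  9.18506785e-02,  1.23188613e+00,  2.72762442e-05,
        1.81980041e+00, -5.66801966e-02]), 'qd': array([-0.00047388,  0.00152871, -0.00040628, -0.0005087 , -0.00048092,
       -0.00013059]), 'joint_efforts': array([ 2.79934584e-04, -4.58736813e+01, -4.18019915e+01, -8.16568172e-05,
        1.18414866e-02,  9.12078860e-06]), 'position': array([257.47592673, 541.6331154 , 230.15562942]), 'orientation': array([-6.91291753e-01, -3.06401570e+00,  2.92481450e-03]), 'ft_force': array([ 0.53859303, -0.12198655, -0.36247304]), 'torque': array([ 0.03092877,  0.01522281, -0.02801548]), 'grip_width': 85.3855196467695}
top 44.646496485700496 326.06587190080035 201.93415752869998 [[-0.00977521 -0.99993234  0.00630622]
 [-0.98602837  0.00859014 -0.16635581]
 [ 0.16629038 -0.00784428 -0.98604563]] [ 70.37531285 506.97897306 970.58207677]
scene 51.47820292941261 317.2543037006503 201.90568199277806 [[ 0.789848   -0.61327411 -0.00591613]
 [-0.48629105 -0.62036775 -0.61535752]
 [ 0.37371266  0.48891586 -0.78822594]] [-357.8662938   306.9910036   844.60513369]
```

View pics/top0.png

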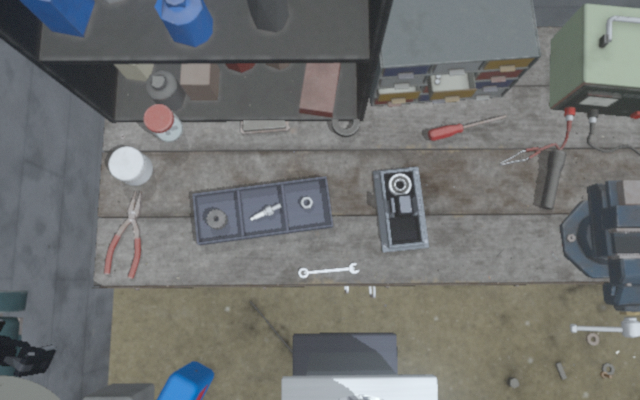

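View pics/scene0.png

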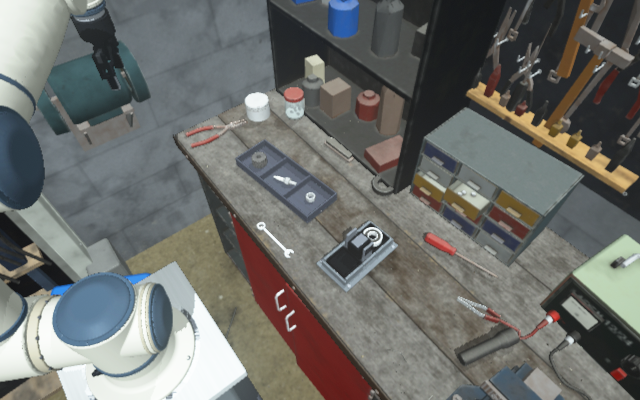

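The top view shows the bin at columns 192–330 with the nut in its right compartment at (307,202), plug (266,212), gear (216,218). The dock and cassette are at about (401,208), with the front pocket at (406,231). Next I make metric height maps.

```bash
cat > h.py <<'E'
import numpy as np, cv2
from workcell import robot
def cloud(d):
    z=d["z_map"].astype(float); f=200/np.tan(np.radians(d["fovy"])/2)
    v,u=np.mgrid[0:400,0:640]
    P=np.stack([(u-d["cx"])/f*z,(v-d["cy"])/f*z,z],-1)
    W=(P-d["t"])@d["R"]
    W[z<=0]=np.nan
    return W
E
python3 - <<'E'
from h import *
d=robot.get_image("top"); W=cloud(d)
im=d["image"]
c=cv2.cvtColor(im,cv2.COLOR_RGB2BGR)
cv2.imwrite("pics/t_crop.png",cv2.resize(c[160:260,185:345],None,fx=5,fy=5,interpolation=cv2.INTER_CUBIC))
cv2.imwrite("pics/t_crop2.png",cv2.resize(c[155:260,360:445],None,fx=5.5,fy=5.5,interpolation=cv2.INTER_CUBIC))
for n,(u,v) in dict(nut=(307,202),nutrim=(307,197),floor=(315,215),bench=(350,250),fp=(406,231),spine=(403,203),gear=(216,218)).items(): print(n,W[v,u].round(1))
X=W[...,0];Y=W[...,1];Z=W[...,2]
# dock: points near with z 12..40
m=np.zeros(X.shape,bool); m[155:260,365:440]=1
q=m&(Z>15)&(Z<80); p=W[q][:,:2].astype(np.float32); print("dock",cv2.minAreaRect(p))
q=m&(Z>52)&(Z<90); p=W[q][:,:2].astype(np.float32); print("spine",len(p),cv2.minAreaRect(p),W[q][:,2].max())
m=np.zeros(X.shape,bool); m[165:255,183:340]=1
q=m&(Z>16)&(Z<60); p=W[q][:,:2].astype(np.float32); print("bin",cv2.minAreaRect(p),np.median(W[q][:,2]))
m[:]=0;m[185:220,290:324]=1
for r in range(190,216,1): print(r,Z[r,294:322].round(0).astype(int))
E
```

```text
nut [514.8 106.6   0.7]
nutrim [523.1 106.1  15.7]
floor [486.1  89.5   1.5]
bench [ 4.104e+02  1.530e+01 -2.000e-01]
fp [ 447.6 -102.    21.8]
spine [500.7 -91.1  61.8]
gear [481.  301.5   5. ]
dock ((499.3398742675781, -95.11101531982422), (165.29127502441406, 75.69293212890625), 5.171170234680176)
spine 501 ((498.88916015625, -95.10067749023438), (43.8740234375, 60.34560775756836), 3.638200521469116) 76.92135744866562
bin ((516.6322631835938, 202.2486114501953), (150.6602783203125, 286.6489562988281), 7.135439872741699) 26.800448574144415
190 [                   5                    5                    6
                    5                    3                    5
                    4                    3                    6
                    5                    4                    1
                    3                    2                    2
                    6                    4                   -2
                    5                    7                    3
                    5                    4                    6
                    5               
[... 1879 characters left out ...]
 5  4  4  5  2  2  6  3  5  0 18 17 15 17 15 16 19  4  4  4  6  4  4  6
  5 11  6  5]
208 [1 1 5 5 4 2 6 6 5 6 7 7 7 2 3 4 0 4 4 2 3 5 4 6 5 4 5 5]
209 [ 4  5  4  9  3  2  3  2  3  5  5  3  3  2  7  9  5  6  4  3  6  6 10  2
  5  3  2  6]
210 [0 5 3 8 0 4 1 7 6 5 5 3 5 6 3 7 4 6 3 7 1 3 5 5 3 2 3 8]
211 [6 4 4 4 7 7 3 3 3 2 4 3 2 6 6 8 5 5 7 6 5 7 2 7 5 7 5 4]
212 [4 6 3 3 4 4 5 2 5 5 3 8 3 4 5 9 2 0 5 5 4 5 6 4 7 5 8 4]
213 [ 5  5  3  4 10  2  6  3  2  7  4  9  4  6  8  3  2  3  4  0  3  3  5  7
  2  2  5  4]
214 [6 5 4 6 6 1 2 6 3 3 6 4 3 7 7 3 5 5 3 2 5 1 4 3 4 5 4 5]
215 [3 6 6 6 6 3 8 5 6 4 4 4 6 7 4 5 7 4 6 2 5 2 4 4 6 5 5 7]<stdin>:16: RuntimeWarning: invalid value encountered in cast
```

View pics/t_crop.png

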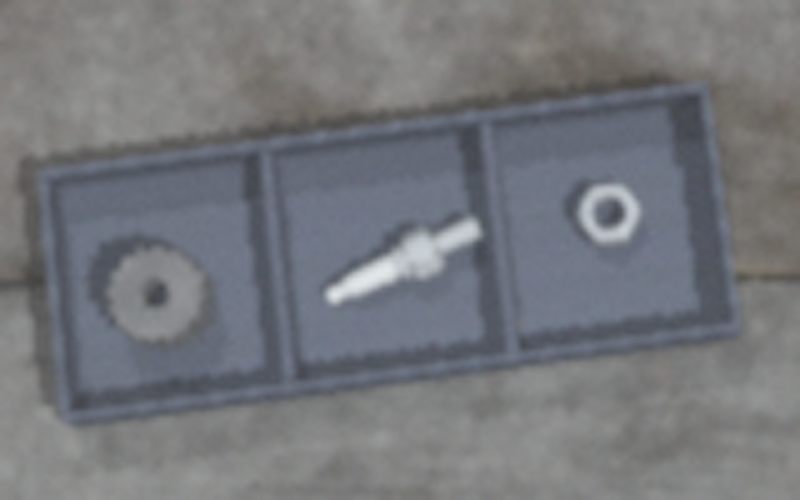

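View pics/t_crop2.png

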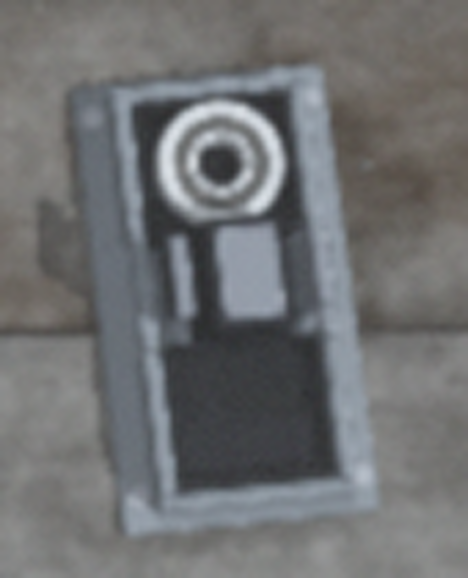

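```bash
cat >> h.py <<'E'
from scipy.spatial.transform import Rotation as Ro
def plan(p,yaw):
    """p target TCP mm; yaw deg: jaw (tool y) direction in world, tool down"""
    s=robot.read_state(); R0=Ro.from_rotvec(s["orientation"])
    best=None
    for k in (0,180):
        a=np.radians(yaw+k); y=np.array([np.cos(a),np.sin(a),0]); z=np.array([0,0,-1.]); x=np.cross(y,z)
        w=(R0.inv()*Ro.from_matrix(np.stack([x,y,z],1))).as_rotvec(degrees=True)
        if best is None or np.linalg.norm(w)<np.linalg.norm(best): best=w
    sh=R0.inv().apply(np.array(p)-s["position"])/1000
    print("turn",best.round(2),"shift",sh.round(4),"q6",s["joint_positions"][5].round(3))
def seen(d,mask): return cloud(d)[mask]
E
python3 - <<'E'
from h import *
d=robot.get_image("top"); W=cloud(d); Z=W[...,2]
m=np.zeros(Z.shape,bool); m[190:212,297:318]=1
p=W[m&(Z>11)]; print("nut",p.mean(0),cv2.minAreaRect(p[:,:2].astype(np.float32)))
r=robot.read_state(); print(Ro.from_rotvec(r["orientation"]).as_matrix().round(3))
plan([485,106,190],97)
E
```

```text
nut [512.52345589 106.77828568  16.82508797] ((512.8583984375, 106.59675598144531), (26.1664981842041, 23.443567276000977), 32.99644470214844)
[[-0.903  0.429 -0.001]
 [ 0.429  0.903 -0.001]
 [ 0.    -0.001 -1.   ]]
turn [-7.000e-02 -2.000e-02 -3.243e+01] shift [-0.3925 -0.2958  0.0409] q6 -0.057
```

Emit:
play_rows([
  [[0,0,-4],[-0.049,-0.037,0.0],50],
  [[0,0,-8],[-0.098,-0.074,0.0],50],
  [[0,0,-12],[-0.147,-0.111,0.0],50],
  [[0,0,-16],[-0.196,-0.148,0.01],50],
  [[0,0,-20],[-0.245,-0.185,0.02],50],
  [[0,0,-24],[-0.294,-0.222,0.03],50],
  [[0,0,-28],[-0.343,-0.259,0.04],50],
  [[0,0,-32.4],[-0.3925,-0.296,0.041],50],
])

```text
time: 1.2
position: [485.0, 103.9, 188.9]
orientation: [0.195, -3.134, 0.002]
ft_force: [0.6, 1.2, 0.9]
grip_width: 42.9
```

```bash
python3 - <<'E'
from h import *
s=robot.read_state(); print(s["time"],s["position"],s["grip_width"],s["qd"].round(3))
d=robot.get_image("wrist"); cv2.imwrite("pics/w1.png",cv2.cvtColor(d["image"],cv2.COLOR_RGB2BGR))
W=cloud(d);print(d["R"].round(3),d["t"],d["fovy"], -d["R"].T@d["t"])
E
```

```text
1.2 [485.03923893 103.89918845 188.87370101] 42.850389941136676 [-9.700e-01  2.890e-01 -2.540e-01  1.000e-03 -5.300e-02 -1.576e+00]
[[-0.123  0.992 -0.001]
 [ 0.958  0.119  0.262]
 [ 0.26   0.031 -0.965]] [ -44.29259938 -499.80764767  207.99403483] 71.43358214509635 [419.1809569   97.04174973 331.51359208]
```

View pics/w1.png

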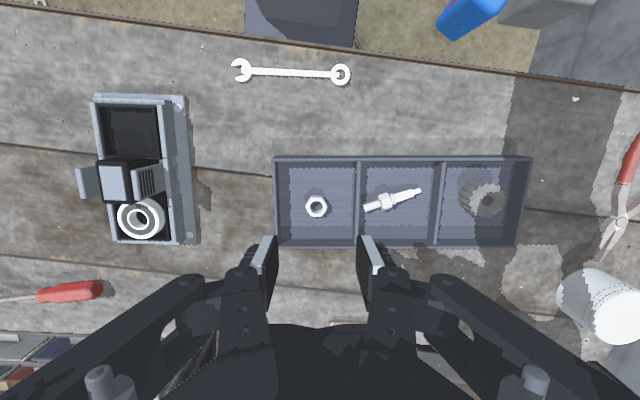

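The wrist view shows the nut at (316,206), plug (393,199), gear (481,199), and the cassette at (130,175) with the spine and catches visible. The arm was still moving, so I'll take another after it settles.

```bash
python3 - <<'E'
from h import *
for i in range(4): d=robot.get_image("wrist")
s=robot.read_state(); print(s["time"],s["position"],abs(s["qd"]).max())
d=robot.get_image("wrist"); W=cloud(d); Z=W[...,2]
np.savez("w2.npz",**d)
c=cv2.cvtColor(d["image"],cv2.COLOR_RGB2BGR)
v,u=np.mgrid[0:400,0:640]
def near(x,y,r): return (np.hypot(W[...,0]-x,W[...,1]-y)<r)
q=near(513,106,25)&(Z>12)&(Z<22); p=W[q]
print("nut",len(p),p.mean(0),np.median(p[:,2]),cv2.minAreaRect(p[:,:2].astype(np.float32)),u[q].mean(),v[q].mean())
fl=near(513,106,35)&(Z<10); print("floor",np.median(Z[fl]))
# hex fit: outline support vs angle
h=cv2.convexHull(p[:,:2].astype(np.float32))[:,0]
cc=p[:,:2].mean(0)
a=np.arange(0,60,3)
for t in a:
    n=[np.array([np.cos(np.radians(t+k)),np.sin(np.radians(t+k))]) for k in(0,60,120)]
    print(t,[round(float(np.ptp(h@k)),1) for k in n],end=" ")
print()
q=near(499,-95,50)&(Z>55); p=W[q]; print("spine",len(p),cv2.minAreaRect(p[:,:2].astype(np.float32)),np.percentile(p[:,2],[5,50,95]))
q=near(499,-95,110)&(Z>20)&(Z<80); p=W[q]; print("dock",len(p),cv2.minAreaRect(p[:,:2].astype(np.float32)))
for b in ((270,160,90,90),(70,80,150,175)):
    x,y,w,hh=b; k=6 if w<100 else 4
    if w>=100:k=3.4
    cv2.imwrite(f"pics/wc{x}.png",cv2.resize(c[y:y+hh,x:x+w],None,fx=k,fy=k,interpolation=cv2.INTER_CUBIC))
E
```

```text
1.45 [484.7332509  106.03355617 189.81444022] 0.03343077052660192
nut 236 [510.83576934 106.78867249  16.57794923] 16.80445294330756 ((511.28857421875, 106.90943145751953), (26.089954376220703, 23.831953048706055), 35.05344009399414) 313.95338983050846 206.39406779661016
floor 4.049394718342914
0 [25.0, 24.4, 24.5] 3 [24.5, 24.2, 24.1] 6 [24.2, 24.2, 23.9] 9 [24.1, 24.5, 24.0] 12 [24.6, 24.7, 24.5] 15 [25.0, 25.0, 24.9] 18 [25.3, 25.4, 25.3] 21 [25.6, 25.7, 25.7] 24 [25.8, 25.9, 26.1] 27 [26.0, 26.1, 26.4] 30 [26.0, 26.2, 26.6] 33 [26.1, 26.2, 26.8] 36 [26.1, 26.2, 26.8] 39 [26.0, 26.1, 26.8] 42 [25.9, 26.1, 26.8] 45 [25.7, 26.0, 26.6] 48 [25.5, 25.8, 26.4] 51 [25.2, 25.6, 26.1] 54 [25.0, 25.3, 25.8] 57 [24.7, 24.9, 25.4] 
spine 2601 ((497.37481689453125, -94.17434692382812), (43.571834564208984, 60.126617431640625), 5.287251949310303) [57.82068279 65.05756993 72.28311826]
dock 11214 ((497.9672546386719, -96.62543487548828), (165.0726318359375, 80.35340881347656), 5.144743919372559)
```

View pics/wc270.png

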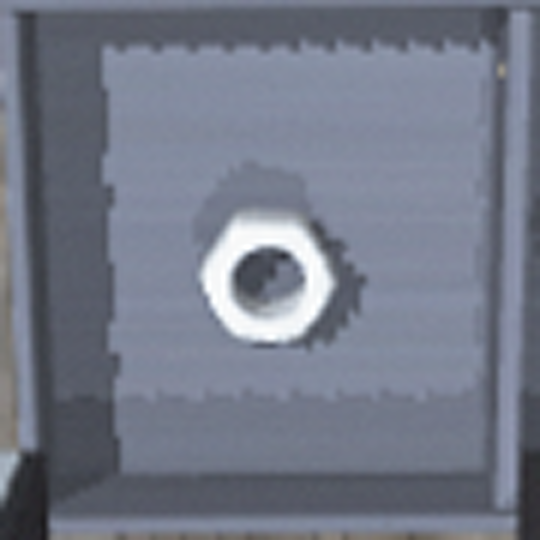

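View pics/wc70.png

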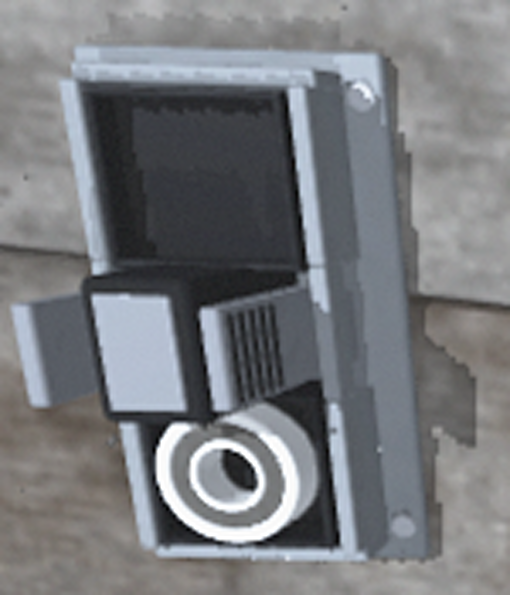

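```bash
python3 - <<'E'
from h import *
d=dict(np.load("w2.npz")); W=cloud(d); Z=W[...,2]
s=robot.read_state(); R0=Ro.from_rotvec(s["orientation"]).as_matrix()
T=(W-s["position"])@R0
for nm,sl in dict(L=(slice(225,310),slice(225,285)),R=(slice(225,310),slice(355,410))).items():
    t=T[sl].reshape(-1,3); t=t[(t[:,2]>-60)&(t[:,2]<20)&(np.abs(t[:,0])<40)]
    for a in range(-40,10,5):
        k=t[(t[:,2]>a)&(t[:,2]<=a+5)]
        if len(k): print(nm,a,len(k),np.percentile(k[:,1],[2,98]).round(1),np.percentile(k[:,0],[2,98]).round(1))
q=(Z>22)&(Z<32)&(W[...,1]>40)&(W[...,1]<360)&(W[...,0]>440)&(W[...,0]<600); p=W[q][:,:2].astype(np.float32)
print("bin",cv2.minAreaRect(p)); 
a=np.radians(7.1);B=np.array([[np.cos(a),np.sin(a)],[-np.sin(a),np.cos(a)]])
b=p@B.T; n=B@[511.8,106.8]; print("x",np.percentile(b[:,0],[.5,99.5])-n[0],"y",np.percentile(b[:,1],[.5,99.5])-n[1])
y=b[:,1]-n[1]; print(np.histogram(y,np.arange(-60,70,5)))
plan([511.8,106.8,60],66)
E
```

```text
L -40 370 [-27.  -20.9] [-9.6 11.1]
L -35 195 [-33.  -20.8] [-10.4  11.2]
L -30 215 [-34.3 -20.9] [-10.2  11.2]
L -25 185 [-34.2 -20.9] [-9.9 11.2]
L -20 181 [-34.3 -20.9] [-9.7 11. ]
L -15 149 [-33.7 -20.9] [-10.  11.]
L -10 119 [-32.5 -20.9] [-10.1  11.2]
L -5 30 [-21.4 -20.9] [-9.5  9.1]
R -40 369 [21.5 27.8] [-9.8 11. ]
R -35 191 [21.5 34.1] [-10.1  11.1]
R -30 218 [21.5 34.9] [-9.8 11.1]
R -25 196 [21.5 34.9] [-10.4  10.9]
R -20 163 [21.5 35. ] [-9.8 10.9]
R -15 156 [21.5 34.4] [-10.4  10.9]
R -10 116 [21.5 33.1] [-10.5  11. ]
R -5 32 [21.4 26.3] [-9.4 10.2]
bin ((509.10699462890625, 199.21986389160156), (295.48272705078125, 138.19532775878906), 89.93920135498047)
x [-59.60107518  47.87582284] y [-48.20444953 236.36338605]
(array([  0,   0, 250,  96,  36,  33,  39,  37,  36,  37,  32,  43,  34,
        40,  39,  36,  43,  38,  43,  41,  44, 343,  20,  19,  19]), array([-60, -55, -50, -45, -40, -35, -30, -25, -20, -15, -10,  -5,   0,
         5,  10,  15,  20,  25,  30,  35,  40,  45,  50,  55,  60,  65]))
turn [-0.04 -0.04 30.99] shift [-0.0272 -0.0032  0.1299] q6 -1.544
```

Emit:
play_rows([
  [[0,0,10],[-0.009,-0.001,0.03],45],
  [[0,0,20],[-0.018,-0.002,0.06],45],
  [[0,0,31],[-0.0272,-0.0032,0.1],45],
  [[0,0,31],[-0.0272,-0.0032,0.12],45],
  [[0,0,31],[-0.0272,-0.0032,0.13],45],
  [[0,0,31],[-0.0272,-0.0032,0.13],45],
])

```text
time: 2.25
position: [511.6, 107.3, 60.3]
orientation: [-0.649, -3.073, 0.001]
ft_force: [0.1, -0.2, 0.1]
grip_width: 38.3
```

```bash
python3 - <<'E'
from h import *
s=robot.read_state(); print(s["position"],s["ft_force"]); plan([511.8,106.8,8],66)
d=robot.get_image("wrist"); cv2.imwrite("pics/w3.png",cv2.cvtColor(d["image"],cv2.COLOR_RGB2BGR))
W=cloud(d); Z=W[...,2]; q=(np.hypot(W[...,0]-512,W[...,1]-106)<20)&(Z>12)&(Z<22); p=W[q]; print(len(p),p.mean(0), cv2.minAreaRect(p[:,:2].astype(np.float32)))
E
```

```text
[511.61560824 107.29068001  60.29724864] [ 0.11747626 -0.20340353  0.12125027]
turn [-0.04 -0.03  0.15] shift [-0.0004 -0.0003  0.0523] q6 -1.013
668 [510.15261883 107.30564209  16.3667612 ] ((510.7641296386719, 106.90522766113281), (23.744098663330078, 26.5427303314209), 66.64530944824219)
```

View pics/w3.png

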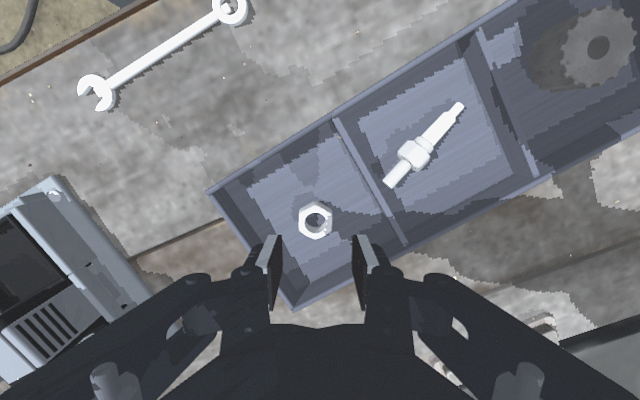

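The nut is at (315,221), with its flats facing the jaws. Descend and grip.

Emit:
play_rows([
  [[0,0,0],[0.0005,-0.0007,0.025],45],
  [[0,0,0],[0.0005,-0.0007,0.045],45],
  [[0,0,0],[0.0005,-0.0007,0.052],45],
  [[0,0,0],[0.0005,-0.0007,0.052],45],
  [[0,0,0],[0.0005,-0.0007,0.052],0],
  [[0,0,0],[0.0005,-0.0007,0.052],0],
  [[0,0,0],[0.0005,-0.0007,0.052],0],
  [[0,0,0],[0.0005,-0.0007,0.052],0],
], grip_force=30)

```text
time: 3.3
position: [512.2, 106.8, 10.2]
orientation: [0.65, 3.071, 0.001]
ft_force: [-0.6, 0.3, 4.6]
grip_width: 22.5
```

Emit:
play_rows([
  [[0,0,0],[0,0,-0.01],0],
  [[0,0,0],[0,0,-0.03],0],
  [[0,0,0],[0,0,-0.06],0],
  [[0,0,0],[0,0,-0.1],0],
  [[0,0,0],[0,0,-0.13],0],
  [[0,0,0],[0,0,-0.13],0],
])

```text
time: 4.05
position: [513.4, 107.1, 144.7]
orientation: [0.648, 3.065, 0.005]
ft_force: [-0.3, -0.6, -0.6]
grip_width: 22.6
```

```bash
python3 - <<'E'
from h import *
d=robot.get_image("wrist"); cv2.imwrite("pics/w4.png",cv2.cvtColor(d["image"],cv2.COLOR_RGB2BGR))
a=np.radians(5.2); c=np.array([498.1,-94.7])-47.5*np.array([np.cos(a),np.sin(a)]); print(c)
plan([c[0],c[1],140],95.2)
E
```

```text
[450.79549107 -99.00504756]
turn [  0.08   0.34 -29.09] shift [-0.027  -0.2133  0.0018] q6 -1.013
```

View pics/w4.png

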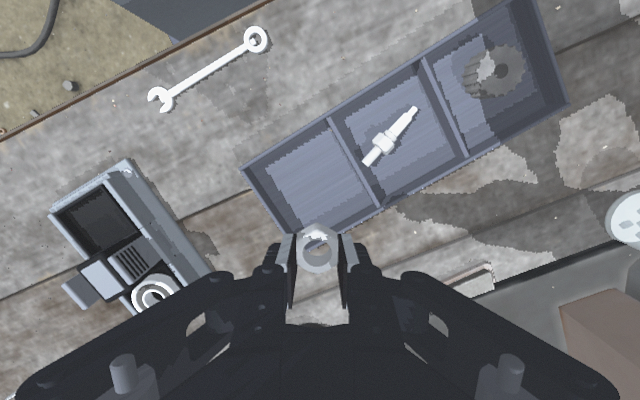

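```bash
python3 - <<'E'
from h import *
d=robot.get_image("wrist"); W=cloud(d)
s=robot.read_state(); print(s["position"],s["ft_force"]);R0=Ro.from_rotvec(s["orientation"]).as_matrix()
T=(W-s["position"])@R0
q=np.zeros(W.shape[:2],bool); q[215:285,270:370]=1
t=T[q]; t=t[(t[:,2]>-60)&(t[:,2]<30)]
for lo,hi in((-11,11),(12.5,20),(-20,-12.5)):
  k=t[(t[:,1]>lo)&(t[:,1]<hi)]; print(lo,len(k),[np.percentile(k[:,i],[1,5,50,95,99]).round(1) for i in(0,2)])
k=t[(abs(t[:,1])<11)&(t[:,2]<6)&(t[:,2]>-30)]
for a in range(-16,18,3):
  j=k[(k[:,0]>a)&(k[:,0]<=a+3)]
  if len(j): print(a,len(j),np.percentile(j[:,2],[3,25,50,75,97]).round(1))
c=cv2.cvtColor(d["image"],cv2.COLOR_RGB2BGR)
cv2.imwrite("pics/w5.png",cv2.resize(c[200:320,250:390],None,fx=5,fy=5,interpolation=cv2.INTER_CUBIC))
E
```

```text
[511.77639725 106.82773125 140.44762404] [-0.15257541 -0.44081283 -1.2861533 ]
-11 1701 [array([-10.6,  -8.7,   3.6,  12.7,  13.8]), array([-39.8, -36. ,  -8.2,   1.8,   3.7])]
12.5 898 [array([ 1.8,  5.4, 10.9, 12.7, 13.4]), array([-56.3, -55.1, -39. , -10.7,  -6.7])]
-20 585 [array([ 6.4,  6.7, 10.9, 12.7, 13.6]), array([-56.2, -54.4, -33. , -10.2,  -6.9])]
-13 33 [-16.5  -8.8  -8.3  -7.9  -7. ]
-10 215 [-16.3  -8.7  -8.1  -5.9   3.7]
-7 298 [-20.8  -8.5  -6.7  -1.8   3.7]
-4 144 [-26.   -9.1  -8.1  -3.8   3.5]
-1 78 [-26.5 -11.2  -8.8  -8.2  -6.3]
2 82 [-25.1 -10.1  -8.7  -8.   -7.4]
5 140 [-24.5  -9.2  -8.5  -7.9  -5.5]
8 331 [-27.2  -9.2  -8.2  -5.3   2.1]
11 234 [-13.8  -8.1  -6.2  -1.6   2.2]
14 5 [-7.7 -5.4 -4.6 -2.2  0.2]
```

View pics/w5.png

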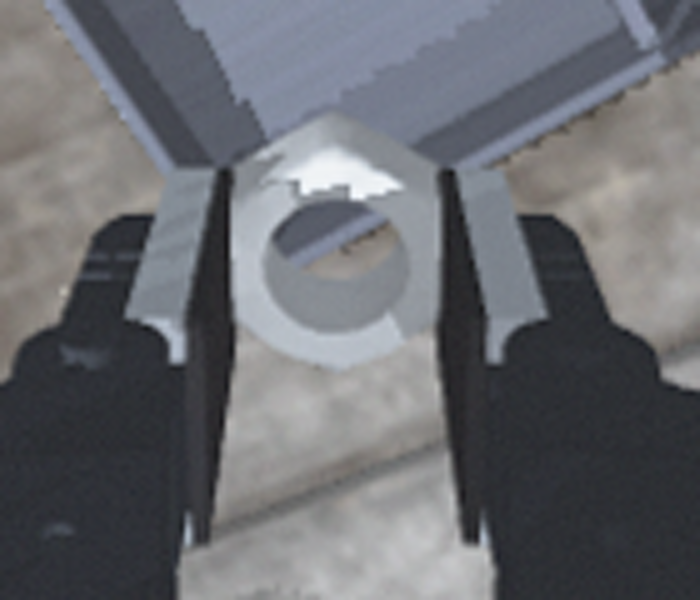

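Nut held level: its underside is about 4.7 mm beyond the TCP and its tips sit above the underside. Moving over the pocket.

Emit:
play_rows([
  [[0,0,7],[-0.007,-0.053,0],0],
  [[0,0,14],[-0.013,-0.106,0],0],
  [[0,0,22],[-0.02,-0.16,0],0],
  [[0,0,29],[-0.027,-0.213,0],0],
  [[0,0,29],[-0.027,-0.213,0],0],
  [[0,0,29],[-0.027,-0.213,0],0],
])

```text
time: 4.9
position: [449.8, -98.5, 139.1]
orientation: [1.399, 2.812, 0.003]
ft_force: [0.1, -0.1, -0.5]
grip_width: 22.5
```

```bash
python3 - <<'E'
from h import *
s=robot.read_state(); print(s["position"]); plan([451.6,-99,28.5],95.2)
E
```

```text
[449.75679618 -98.50340872 139.06919071]
turn [ 1.000e-01  4.000e-02 -5.808e+01] shift [-0.0015  0.001   0.1106] q6 -0.938
```

The turn's sign was wrong. Correcting it at height.

Emit:
play_rows([
  [[0,0,-10],[0,0,0],0],
  [[0,0,-20],[0,0,0],0],
  [[0,0,-30],[0,0,0],0],
  [[0,0,-40],[-0.001,0.0005,0],0],
  [[0,0,-50],[-0.0015,0.001,0.02],0],
  [[0,0,-58],[-0.0015,0.001,0.04],0],
  [[0,0,-58],[-0.0015,0.001,0.05],0],
  [[0,0,-58],[-0.0015,0.001,0.05],0],
])

```text
time: 5.9
position: [451.2, -98.0, 88.1]
orientation: [0.139, -3.138, -0.003]
ft_force: [-0.2, 0.9, -0.8]
grip_width: 21.9
```

```bash
python3 - <<'E'
from h import *
s=robot.read_state(); print(s["position"]); plan([451.6,-99,28.5],95.2)
d=robot.get_image("wrist"); c=cv2.cvtColor(d["image"],cv2.COLOR_RGB2BGR); cv2.imwrite("pics/w6.png",c)
d=robot.get_image("scene"); c=cv2.cvtColor(d["image"],cv2.COLOR_RGB2BGR); cv2.imwrite("pics/s6.png",c)
E
```

```text
[451.16279412 -98.00829116  88.06110869]
turn [ 0.12 -0.03 -0.14] shift [-0.0004 -0.0011  0.0596] q6 -1.948
```

View pics/w6.png

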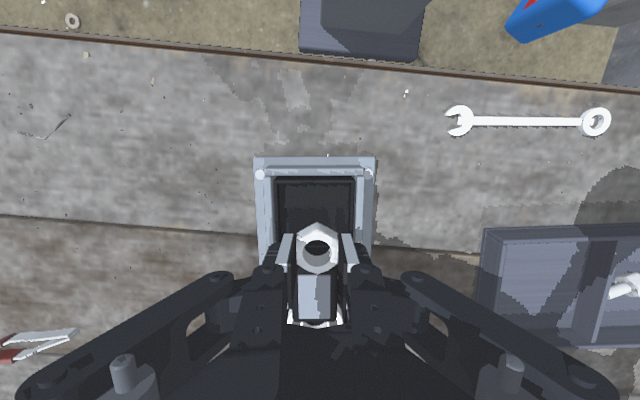

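Aligned: the nut at (317,245) hangs over the pocket (275–355, 180–240) between the walls. Lowering.

Emit:
play_rows([
  [[0,0,0],[-0.0004,-0.0011,0.025],0],
  [[0,0,0],[-0.0004,-0.0011,0.045],0],
  [[0,0,0],[-0.0004,-0.0011,0.055],0],
  [[0,0,0],[-0.0004,-0.0011,0.06],0],
  [[0,0,0],[-0.0004,-0.0011,0.06],0],
  [[0,0,0],[-0.0004,-0.0011,0.06],0],
])

```text
time: 6.75
position: [453.0, -99.8, 30.5]
orientation: [-0.139, 3.135, 0.001]
ft_force: [-0.1, -0.9, -0.7]
grip_width: 22.4
```

Emit:
play_rows([
  [[0,0,0],[0.0,0,0.001],38],
  [[0,0,0],[0.0,0,0.001],38],
  [[0,0,0],[0,0,0.001],38],
  [[0,0,0],[0,0,-0.02],38],
  [[0,0,0],[0,0,-0.06],38],
  [[0,0,0],[0,0,-0.1],38],
  [[0,0,0],[0,0,-0.13],50],
  [[0,0,0],[0,0,-0.13],100],
])

```text
time: 7.75
position: [453.9, -100.3, 163.6]
orientation: [-0.138, 3.13, -0.002]
ft_force: [-0.0, -0.8, -0.4]
grip_width: 59.5
```

```bash
python3 - <<'E'
from h import *
for i in range(4): d=robot.get_image("wrist")
s=robot.read_state(); print(s["time"],s["position"],s["grip_width"])
c=cv2.cvtColor(d["image"],cv2.COLOR_RGB2BGR); cv2.imwrite("pics/w7.png",c)
W=cloud(d); Z=W[...,2]
v,u=np.mgrid[0:400,0:640]
q=(np.hypot(W[...,0]-498,W[...,1]+95)<50)&(Z>55)&(Z<80); p=W[q]; print("spine",len(p),cv2.minAreaRect(p[:,:2].astype(np.float32)),u[q].min(),u[q].max(),v[q].min(),v[q].max())
d=robot.get_image("top"); W=cloud(d); Z=W[...,2]; cv2.imwrite("pics/t7.png",cv2.resize(cv2.cvtColor(d["image"],cv2.COLOR_RGB2BGR)[150:270,340:460],None,fx=5,fy=5))
plan([498.1,-94.7,140],95.2)
E
```

```text
7.95 [451.93408959 -99.68945213 158.7678743 ] 85.1937192500862
spine 2133 ((497.4590148925781, -95.15528869628906), (44.04368591308594, 59.450618743896484), 5.072919845581055) 284 349 225 270
turn [ 0.09  0.03 -0.14] shift [-0.0465  0.0009  0.0188] q6 -1.951
```

View pics/w7.png

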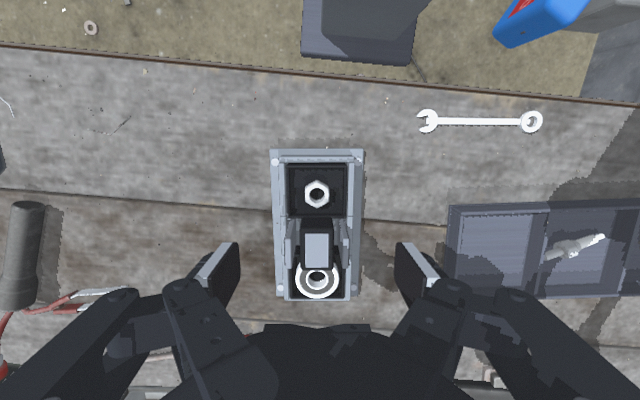

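View pics/t7.png

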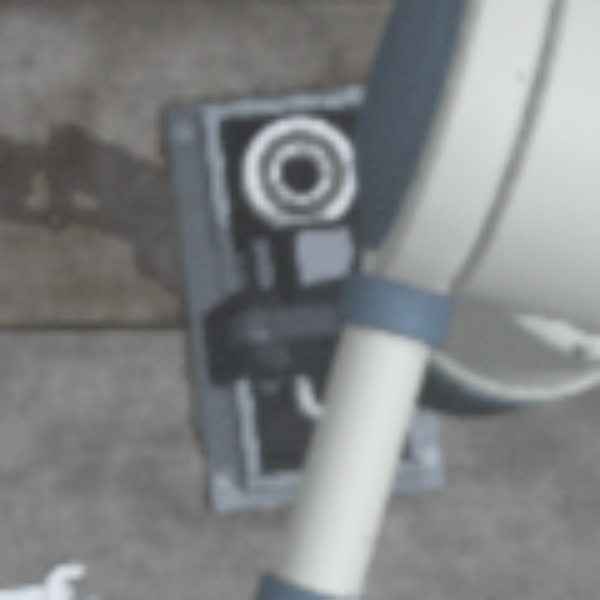

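The nut lies flat inside the front pocket (wrist view, 317,193). The spine is centred near (318,250). Moving over the spine, then down.

Emit:
play_rows([
  [[0,0,0],[-0.02,0.0005,0.005],100],
  [[0,0,0],[-0.04,0.0006,0.02],100],
  [[0,0,0],[-0.0464,0.0006,0.05],100],
  [[0,0,0],[-0.0464,0.0006,0.065],100],
  [[0,0,0],[-0.0464,0.0006,0.065],100],
  [[0,0,0],[-0.0464,0.0006,0.065],100],
])

```text
time: 8.75
position: [498.3, -95.1, 94.8]
orientation: [-0.138, 3.137, 0.002]
ft_force: [0.1, 0.5, -0.5]
grip_width: 85.7
```

```bash
python3 - <<'E'
from h import *
for i in range(2): d=robot.get_image("wrist")
s=robot.read_state(); print(s["time"],s["position"],s["grip_width"],s["ft_force"])
c=cv2.cvtColor(d["image"],cv2.COLOR_RGB2BGR); cv2.imwrite("pics/w8.png",c)
d=robot.get_image("scene"); c=cv2.cvtColor(d["image"],cv2.COLOR_RGB2BGR); cv2.imwrite("pics/s8.png",cv2.resize(c[170:320,270:470],None,fx=4,fy=4))
plan([498,-95,34],95.2)
E
```

```text
8.85 [498.61085746 -95.12988874  95.26484603] 85.1014265659437 [ 0.51443563 -1.39841071  0.67444386]
turn [ 0.04  0.16 -0.14] shift [0.0008 0.0001 0.0612] q6 -1.916
```

View pics/w8.png

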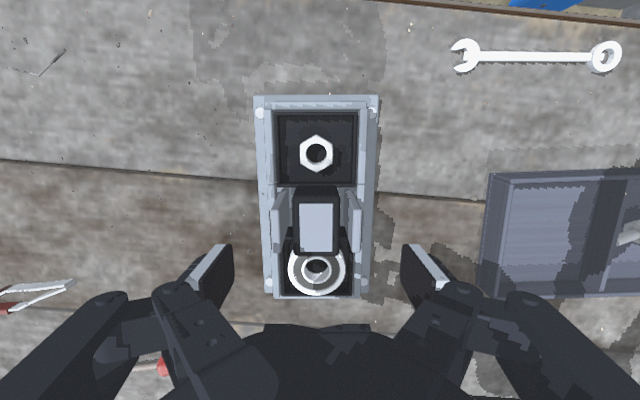

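View pics/s8.png

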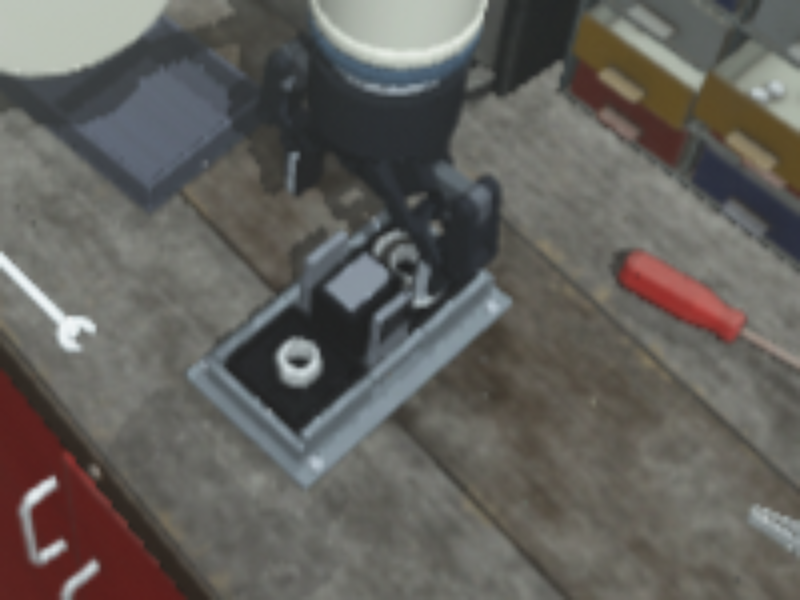

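Nut at (316,152) is in the pocket, and the spine (317,220) is centred between the fingers. Descend and pinch.

Emit:
play_rows([
  [[0,0,0],[0.0005,0,0.03],100],
  [[0,0,0],[0.0005,0,0.05],100],
  [[0,0,0],[0.0005,0,0.061],100],
  [[0,0,0],[0.0005,0,0.061],100],
  [[0,0,0],[0.0005,0,0.061],100],
])

```text
time: 9.52
position: [498.8, -95.2, 35.1]
orientation: [-0.139, 3.135, 0.001]
ft_force: [-1.1, -0.4, 0.6]
grip_width: 85.2
```

Emit:
play_rows([
  [[0,0,0],[0,0,0],20],
  [[0,0,0],[0,0,0],20],
  [[0,0,0],[0,0,0],20],
  [[0,0,0],[0,0,0],20],
  [[0,0,0],[0,0,0],20],
  [[0,0,0],[0,0,0],20],
], grip_force=60)

```text
time: 10.28
position: [499.9, -95.7, 37.5]
orientation: [-0.138, 3.131, -0.001]
ft_force: [-1.7, -0.2, 9.0]
grip_width: 37.8
```

```bash
python3 - <<'E'
from h import *
d=robot.get_image("wrist")
s=robot.read_state(); print(s["time"],s["position"],s["grip_width"],s["ft_force"],s["torque"])
c=cv2.cvtColor(d["image"],cv2.COLOR_RGB2BGR); cv2.imwrite("pics/w9.png",c)
d=robot.get_image("scene"); c=cv2.cvtColor(d["image"],cv2.COLOR_RGB2BGR); cv2.imwrite("pics/s9.png",cv2.resize(c[170:320,270:470],None,fx=4,fy=4))
E
```

```text
10.325 [499.86393509 -95.68133268  37.52409107] 38.04012661592485 [-3.07522553  0.67380873  9.93556483] [0.00091244 0.40371645 0.02965008]
```

View pics/w9.png

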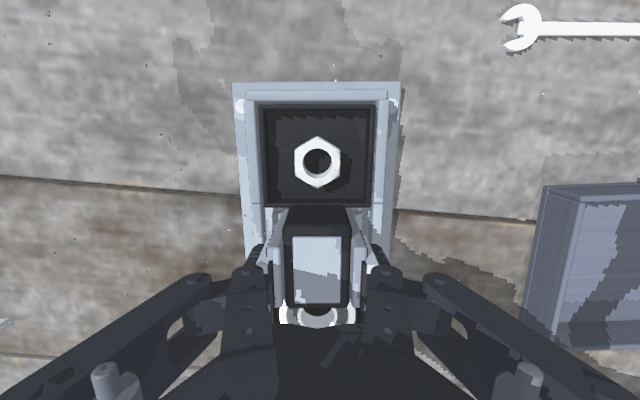

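View pics/s9.png

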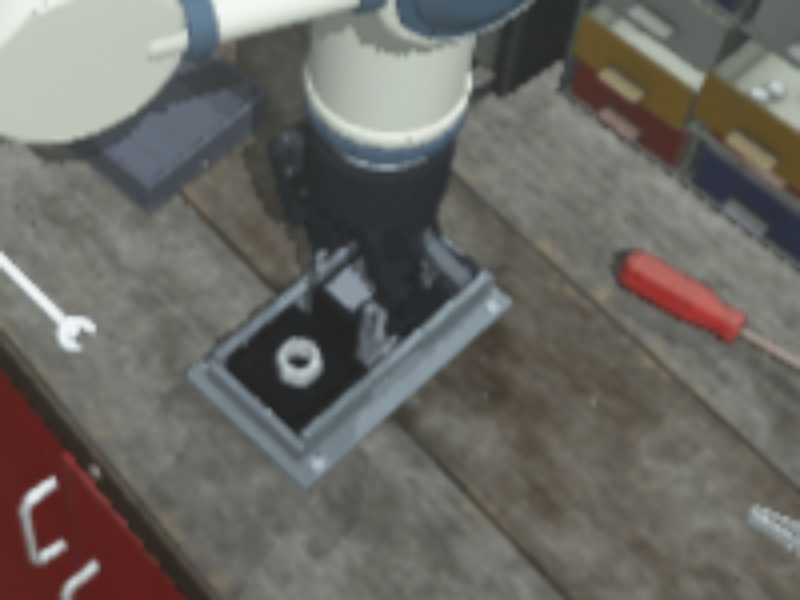

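Both catches appear in against the spine (at 270 and 365), and the nut (317,162) is still in its pocket. Lifting gently first.

Emit:
play_rows([
  [[0,0,0],[0,0,-0.003],20],
  [[0,0,0],[0,0,-0.007],20],
  [[0,0,0],[0,0,-0.01],20],
  [[0,0,0],[0,0,-0.01],20],
])

```text
time: 10.88
position: [499.8, -95.7, 47.5]
orientation: [-0.138, 3.132, -0.001]
ft_force: [0.1, -0.1, -3.6]
grip_width: 37.8
```

```bash
python3 - <<'E'
from h import *
d=robot.get_image("wrist")
s=robot.read_state(); print(s["time"],s["position"],s["grip_width"],s["ft_force"],s["torque"])
c=cv2.cvtColor(d["image"],cv2.COLOR_RGB2BGR); cv2.imwrite("pics/w10.png",c)
d=robot.get_image("scene"); c=cv2.cvtColor(d["image"],cv2.COLOR_RGB2BGR); cv2.imwrite("pics/s10.png",cv2.resize(c[170:320,270:470],None,fx=4,fy=4))
plan([498.5,-95.2,160],95.2)
E
```

```text
10.925 [499.68729002 -95.6091488   47.31102113] 37.61737462065065 [ 0.27602472 -0.75369121 -2.91091586] [ 0.00795426  0.0240271  -0.01563269]
turn [-0.05  0.38 -0.15] shift [ 0.0003  0.0004 -0.1128] q6 -1.916
```

View pics/s10.png

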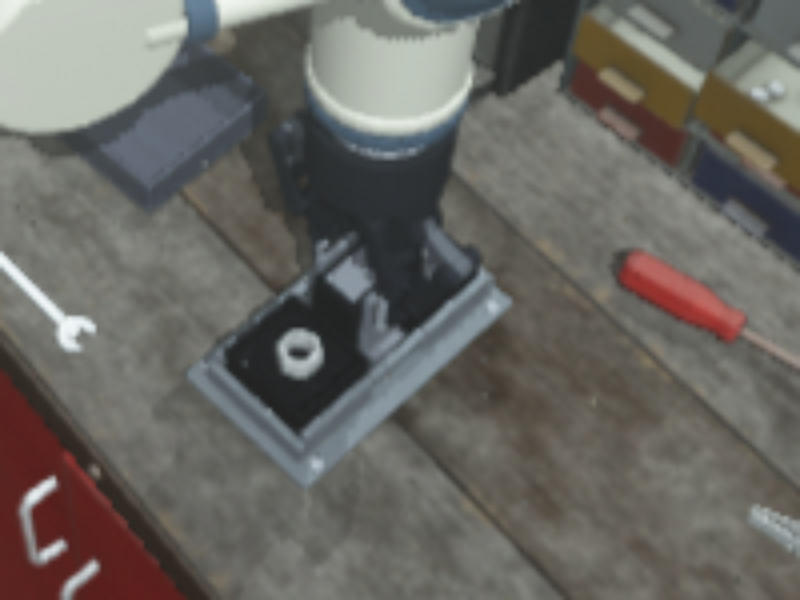

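It has come free, with about 3 N of weight on the wrist. Continuing the lift.

Emit:
play_rows([
  [[0,0,0],[0,0,-0.008],20],
  [[0,0,0],[0,0,-0.022],20],
  [[0,0,0],[0,0,-0.04],20],
  [[0,0,0],[0,0,-0.06],20],
  [[0,0,0],[0,0,-0.08],20],
  [[0,0,0],[0,0,-0.098],20],
  [[0,0,0],[0,0,-0.109],20],
  [[0,0,0],[0,0,-0.114],20],
])

```text
time: 11.98
position: [499.1, -95.6, 162.0]
orientation: [-0.138, 3.131, -0.001]
ft_force: [-0.7, 0.7, -4.3]
grip_width: 37.6
```

Emit:
play_rows([
  [[0,0,0],[0,0,0],20],
  [[0,0,0],[0,0,0],20],
  [[0,0,0],[0,0,0],20],
  [[0,0,0],[0,0,0],20],
])

```text
time: 12.48
position: [498.9, -95.6, 161.6]
orientation: [-0.138, 3.132, -0.001]
ft_force: [-0.2, -1.5, -2.9]
grip_width: 37.7
```

```bash
python3 - <<'E'
from h import *
d=robot.get_image("wrist")
s=robot.read_state(); print(s["time"],s["position"],s["grip_width"],s["ft_force"],s["torque"],abs(s["qd"]).max())
c=cv2.cvtColor(d["image"],cv2.COLOR_RGB2BGR); cv2.imwrite("pics/w11.png",c)
W=cloud(d)
T=Ro.from_rotvec(s["orientation"]).as_matrix(); print(T.round(4))
a=np.radians(5.2);ex=np.array([np.cos(a),np.sin(a)]);ey=np.array([-ex[1],ex[0]])
r=W[...,:2]-s["position"][:2]; X=r@ex;Y=r@ey;Z=W[...,2]
# pocket floor and spine top planes
for nm,q in dict(floor=(abs(X+47)<22)&(abs(Y)<24)&(np.hypot(X+47,Y)>17)&(Z>135)&(Z<152),spine=(abs(X)<15)&(abs(Y)<10)&(Z>180)&(Z<200)).items():
    if q.sum()<20: print(nm,q.sum()); continue
    A=np.c_[X[q],Y[q],np.ones(q.sum())]; f,*_=np.linalg.lstsq(A,Z[q],rcond=None); print(nm,q.sum(),np.median(Z[q]),np.degrees(f[:2]))
d=robot.get_image("scene"); c=cv2.cvtColor(d["image"],cv2.COLOR_RGB2BGR); cv2.imwrite("pics/s11.png",cv2.resize(c[120:320,240:480],None,fx=3,fy=3))
E
```

```text
12.525 [498.936643   -95.57216496 161.70488982] 37.78177064580553 [ 0.66267184 -0.76125593 -2.40651189] [0.01948642 0.07731063 0.01974137] 0.00197646914194727
[[-9.961e-01 -8.810e-02  6.800e-03]
 [-8.810e-02  9.961e-01 -4.000e-04]
 [-6.800e-03 -1.000e-03 -1.000e+00]]
floor 3771 145.92222694462205 [ 0.14173874 -0.02017062]
spine 2494 189.41768011491098 [-0.00378542 -0.29829032]
```

View pics/w11.png

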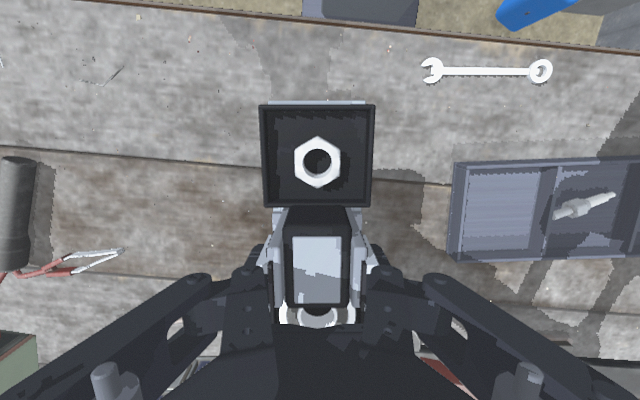

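View pics/s11.png

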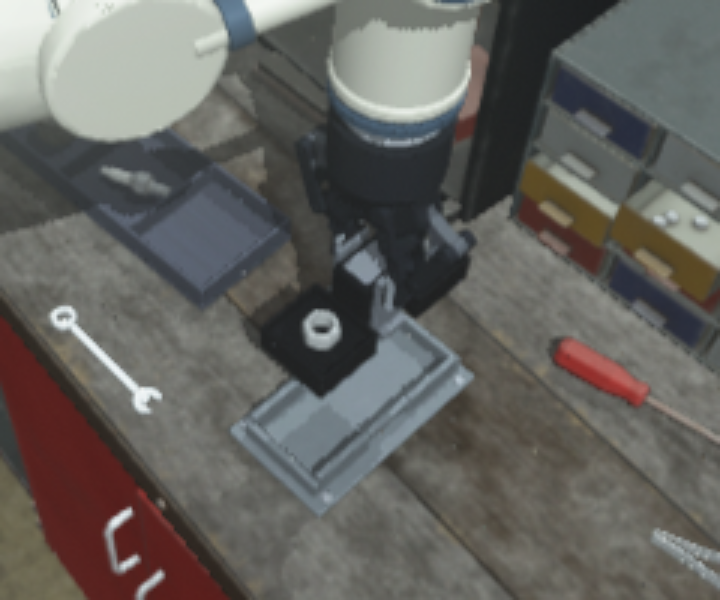

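The cassette hangs level with its underside at about 130 mm, the nut is at (317,162) in its pocket, and the arm is still. Handing in.

```bash
python3 - <<'E'
from workcell import robot
print(robot.sign_off())
E
```

```text
the job is handed in; nothing more can be done
None
```

I placed the nut in the cassette's front pocket and let go of it. I then pinched both catches with 60 N, lifted the cassette straight out of the dock and handed the job in at about 12.6 s while still holding it.

**Last checks:**
- **Height:** the cassette's underside is 130 mm above the bench, worked out from both the pocket floor and the spine top.
- **Level and still:** tilt measured 0.3° or less, joint speeds were about 0.002 rad/s, and the wrist carried 2.4 to 3 N.
- **Nut:** it lies flat in its pocket in both the wrist and scene pictures.
- **Gear and plug:** I never touched either. The plug shows in its compartment in the final pictures. The gear's compartment was out of view in them.

**What disagreed or went wrong:**
- **Opening reading:** the gripper read 37.7 mm on the pinched catches, where 44 mm was expected. It also read about 22.5 mm on the 24 mm nut. I put this down to the fingers flexing under grip force but did not confirm it; the catches did come free of the dock.
- **Wrong turn:** I turned the wrist the wrong way once while carrying the nut and corrected it well above the cassette.

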